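Feel for the empty cells of a vial box and fill them

ROBOT

A 7-joint arm with a two-finger parallel gripper is mounted at the origin on the work surface. World frame = base frame: x ahead of the robot, y to its left, z up, the work surface at z = 0. Lengths are in m, angles in degrees, forces in N, time in s.
With the tool pointing down it reaches from about 0.425 to 0.875 m from the base axis. Payload 4.7 kg.
Tool frame: the origin (TCP) lies at the very end of the fingers, on their centre line; the grasp point (between the pads) lies env.grip_point_offset behind it (env.grip_point_offset is the distance from the TCP to the grasp point, in m); z points along the fingers, y is the direction in which the jaws open and shut (so a half turn about z gives the same grasp; the last joint's range is limited). The gripper opens to 87 mm and grips with 3 to 60 N. Pads are 19 mm wide; open, the fingers measure 117 mm over their backs; the gripper's body (75 mm by 190 mm) begins 51 mm behind the grasp point.
Start: joints at [-76.14, 18.392, -4.016, 83.108, 1.295, 78.541, -3.26], TCP at [0.147, 0.633, 0.192] pointing down, gripper open.
Joint ranges: [-163.93, 163.93], [-17.29, 119.83], [-79.2, 71.16], [3.27, 140.29], [-89.18, 269.18], [5.43, 117.66], [-154.24, 154.24]. Speed limits (degrees/s): [147.25, 147.25, 180, 180, 180, 180, 180].

INTERFACE

Orientations are given as [roll, pitch, yaw] about the fixed x, y, z axes, in that order (R = Rz(yaw) Ry(pitch) Rx(roll)).
In Python, from cell import env gives the robot as it stands.
- The arm moves only by the tool send_rows, never from a script. Its argument "plan" is a list of rows, each a list of 7 numbers: the finger opening in mm, from 0 to 87, then the shift along the tool's x, y, z in mm, then the turn, a rotation vector about the tool's x, y, z in rad. A call has 1 to 12 rows; each row shifts and turns the commanded pose from where the row before left it, along the tool's axes as they then stand; what a row does not reach is not made up. A row lasts 1/10 s, in which the tool goes at most 50 mm and 8.59 degrees, less where a joint would pass 70% of its speed; a pose out of reach is approached as far as the arm can. A call is refused whole if a number of a shift passes 50 or a number of a turn 0.15, either way. A call with a gripper value outside its range is refused whole. The fingers move at their own pace and stop on an object; "grip_force" is the grip in N (left out, the last holds). Time passes only in rows, so rows that do not move let the fingers close. It gives the time, the measured TCP pose, the force and the opening at its end, in the units of the state.
- env.get_obs(): the state, without advancing time (a new reading comes with each control period).
- env.read_camera(name): name is "scene" or "side" or "wrist"; returns the picture (420x560x3 uint8, red, green, blue); there is no depth.
- env.get_calibration(name): a dict with "fx", "fy", "cx", "cy" (pixels), "extrinsics" (4x4, takes a point from camera to world coordinates). Camera axes: x right, y down, z forward; pixel columns grow to the right and rows downward; lengths in m; the calibration is good to about 2 mm. A picture is of the moment at which its call begins: read the wrist's pose just before it. get_calibration takes no time and is no camera call; for the wrist camera it gives the pose at the moment of the call.
- env.sign_off(): hands the job in, once; it reports no verdict.
Trained networks look in the newest picture that a camera, given by its name, has taken for a name from the list of things; names that differ only in an ending like _2 or _b are one class to them, and where a whole thing is asked for, a point or a joint stands for the part that bears it (a point fixed in the world has none). Each returns a list of dicts, best first, with "confidence" (0 to 1); they miss things now and then, are a little off and sometimes report something else, mostly with a low value. They report only what shows in the picture. A call takes as long as a camera call.
- env.regions_of(camera, query): "region" (420x560 bool, what is visible of it) and "rect" ([left, top, right, bottom] in pixels, round what is visible of it).
The state is a dict: "time_s": time; "qpos": joint angles; "joint_velocities": joint speeds; "effort": joint torques, N m; "tool_pos": TCP position; "tool_rot": TCP orientation; "force": force on the tool from outside, world axes, zero at the start; "wrist_torque": the same for the moment, N m; "grip_width": finger opening in m.
Only numpy, scipy, OpenCV 4.12 (cv2) and the standard library are available. Lean on these libraries where they do the work, as an engineer would, in place of code of your own. Each camera call takes 0.05 s, during which the arm holds its last target. There are 200 camera calls.

TASK

The blue box's six cells all show the same white cap, but two of them are empty cells closed by a dust cap that slides down when pushed, while the stored vials only give a little and spring back. Feel gently, cap by cap, for the two empty cells without forcing a stored vial, and put the two amber vials from the grey tray into them, cap up, pressing each one fully down until its cap is level with its neighbours. Do not tip the vials over, and leave the other glassware and utensils where they are.

Things in the scene. Friction and masses are not known exactly. Their poses are not given: they have to be found in the camera images.
- box: Fixed blue vial box, 108 (its x) by 154 (its y) by 62 mm high; origin at the centre of its underside. Six square cells, 30 mm wide with 16 mm walls, centres at x -23, +23 mm and y -46, 0, +46 mm. Each shows a flat white cap 24 mm across, its top 68 mm above the underside (6 mm above the box's top). All six look the same; which two are dust caps differs every time and can only be felt.
- vial_1: Loose amber glass vial with white screw cap standing upright on the spill tray: 23 mm across (cap 24), 50 mm high, about 35 g; origin at the centre of its underside, z up through the cap. Fully down in an empty cell its cap is level with the other caps, 6 mm above the box's top.
- vial_2: Second vial, the same as vial_1, about 100 mm from it.
- spill: Fixed grey spill tray, a flat plate 150 (x) by 190 (y) by 6 mm thick; origin at the centre of its underside. The two vials stand on it side by side along its y, with the measuring cup behind.
- disc_a (a joint): How far one of the two dust caps (over empty cells) has been pushed down, m: 0 as found, 0.050 right down; does not tell in which cell. It slides under about 2 to 3 N (more if pushed fast), no spring, and stays where it is left. Right down, its top is the cell floor, 18 mm above the box's underside.
- disc_b (a joint): How far one of the two dust caps (over empty cells) has been pushed down, m: 0 as found, 0.050 right down; does not tell in which cell. It slides under about 2 to 3 N (more if pushed fast), no spring, and stays where it is left. Right down, its top is the cell floor, 18 mm above the box's underside.
- stored_a (a joint): How far one of the four stored vials is being pushed down, m: 0 untouched; does not tell in which cell. It resists with about 2.5 N per mm and springs back; pushing it in 6 mm (15 N) would harm it.
- stored_b (a joint): How far one of the four stored vials is being pushed down, m: 0 untouched; does not tell in which cell. It resists with about 2.5 N per mm and springs back; pushing it in 6 mm (15 N) would harm it.
- stored_c (a joint): How far one of the four stored vials is being pushed down, m: 0 untouched; does not tell in which cell. It resists with about 2.5 N per mm and springs back; pushing it in 6 mm (15 N) would harm it.
- stored_d (a joint): How far one of the four stored vials is being pushed down, m: 0 untouched; does not tell in which cell. It resists with about 2.5 N per mm and springs back; pushing it in 6 mm (15 N) would harm it.
- cup: Bystander (sizes in mm): small white plastic measuring cup, 40 wide, 35 high, on the spill tray; origin at the centre of its underside. Leave alone.
- flask: Bystander (sizes in mm): conical glass flask, 80 wide, 120 high; origin at the centre of its underside. Leave alone.
- cylinder: Bystander (sizes in mm): glass measuring cylinder, foot 70 wide, 180 high; origin at the centre of its underside. Leave alone.
- bulb: Bystander (sizes in mm): orange-brown rubber pear bulb, 56 wide, 85 high; origin at the centre of its underside. Leave alone.
- reagent: Bystander (sizes in mm): amber reagent jar with black lid, 56 wide, 100 high; origin at the centre of its underside. Leave alone.
- dish: Bystander (sizes in mm): flat white dish, 90 wide, 15 high; origin at the centre of its underside. Leave alone.
- beaker: Bystander (sizes in mm): glass beaker, 60 wide, 75 high; origin at the centre of its underside. Leave alone.

How it is judged (in metres and radians):
On the way, in this order (a step that is already met when the one before it is completed fails the run):
1. an empty cell is found: its dust cap is pushed down at least 5 mm (value of joint any of disc_a, disc_b above 0.005 m), for 0.1 s.
2. one vial is fully down in a cell (((z of vial_1 in the frame of box below 0.0215 m and x of vial_1 in the frame of box between -0.046 and 0.046 m and y of vial_1 in the frame of box between -0.069 and 0.069 m and angle between vial_1's own z axis and vertical below 0.2 rad) or (z of vial_2 in the frame of box below 0.0215 m and x of vial_2 in the frame of box between -0.046 and 0.046 m and y of vial_2 in the frame of box between -0.069 and 0.069 m and angle between vial_2's own z axis and vertical below 0.2 rad))), for 0.2 s.
At the end, for the whole second after the job is handed in: Both vials stand upright (within 0.2 rad) and at rest inside the box, each in a cell of its own, pressed down to within 3.5 mm of fully home, and both dust caps are down to within 3.5 mm (z of each of vial_1, vial_2 in the frame of box below 0.0215 m and x of vial_1 in the frame of box between -0.046 and 0.046 m and y of vial_1 in the frame of box between -0.069 and 0.069 m and angle between each of vial_1, vial_2's own z axis and vertical below 0.2 rad and x of vial_2 in the frame of box between -0.046 and 0.046 m and y of vial_2 in the frame of box between -0.069 and 0.069 m and value of joint each of disc_a, disc_b above 0.0465 m and linear speed of each of vial_1, vial_2 below 0.02 m/s); the robot touches nothing.
It fails at once if a stored vial is pushed in 6 mm or more (about 15 N) (value of joint any of stored_a, stored_b, stored_c, stored_d above 0.006 m).
It fails at once if a vial is tipped over (more than 1 rad) (angle between any of vial_1, vial_2's own z axis and vertical above 1 rad).
It fails at once if a bystander is moved more than 30 mm (distance of any of cup, flask, cylinder, bulb, reagent, dish, beaker from where it was at the start of the episode above 0.03 m).
It also fails if it takes over 67 s, if anything falls off the work surface, if the arm or the gripper's body presses on something with over 40 N, if the wrist force passes 120 N, or if a joint passes its speed limit or range.

## Working session

There is one attempt and no reset: what is moved stays moved. The work goes in short steps, Python scripts to look and compute and a tool call to move; the robot and the scene stay as the last step left them, time stands still between calls to the robot, and variables do not carry over. Pictures are saved under pics/ and viewed, about 8 in all and at most 12, crops included, and the job is handed in when it is done.

Besides the shell and the picture viewer there is one more tool, called after "Emit:" as a command line: name --pt "numbers of a row" for each row, then --argument value for the rest. send_rows: Moves the arm, as the interface text tells. Its arguments: {"type":"object","properties":{"plan":{"type":"array"},"grip_force":{"type":"number"}},"required":["plan"]}

```bash
mkdir -p pics; ls; python3 - <<'E'
from cell import env
import cv2,numpy as np
o=env.get_obs();print(o, env.grip_point_offset)
for n in ("scene","side"):
    im=env.read_camera(n);cv2.imwrite(f"pics/{n}0.png",im[:,:,::-1])
    c=env.get_calibration(n);print(n,c)
    for q in ("box","vial_1","spill","cup"):
        for r in env.regions_of(n,q)[:4]:
            ys,xs=np.nonzero(r["region"]);print(q,round(r["confidence"],2),r["rect"],xs.mean().round(1),ys.mean().round(1))
E
```

```text
pics
{'time_s': 0.0, 'qpos': array([-76.14118752,  18.43876806,  -4.01535615,  83.17549668,
         1.29502666,  78.54306608,  -3.25933883]), 'joint_velocities': array([-0.04655216,  0.0635024 , -0.19180691, -0.07508379, -0.04079916,
        0.03409441,  0.04376471]), 'effort': array([ 5.13352497e-04, -4.91285312e+01, -4.03651586e-01, -3.12528241e+01,
       -6.38721278e-02,  4.38306481e-02,  1.87451633e-04]), 'tool_pos': array([0.14669409, 0.63258009, 0.19095968]), 'tool_rot': array([-1.79887918e+02,  6.00836290e-03,  1.66951456e+02]), 'force': array([-0.28202941,  0.04507309, -0.22709859]), 'wrist_torque': array([ 0.02678757, -0.04020788, -0.0207047 ]), 'grip_width': 0.0872704551112398} 0.0187
scene {'fx': 462.70819978368945, 'fy': 462.70819978368945, 'cx': 274.6082883721651, 'cy': 212.98922014924074, 'extrinsics': array([[ 0.39664651,  0.68977986, -0.60570232,  1.28123206],
       [ 0.91796618, -0.3002763 ,  0.25917605, -0.29756351],
       [-0.00310363, -0.65881552, -0.75229813,  0.9007913 ],
       [ 0.        ,  0.        ,  0.        ,  1.        ]])}
box 0.93 [179.9, 188.1, 
[... 309 characters left out ...]
6.0, 293.1] 242.5 272.5
side {'fx': 532.6420742038648, 'fy': 532.6420742038648, 'cx': 282.6326739324237, 'cy': 208.23149621238883, 'extrinsics': array([[-0.95974788, -0.16124275,  0.22996691,  0.28375829],
       [-0.28074521,  0.57446555, -0.76887675,  0.98033317],
       [-0.00813227, -0.80248994, -0.59661022,  0.79761259],
       [ 0.        ,  0.        ,  0.        ,  1.        ]])}
box 0.58 [283.0, 155.1, 353.3, 213.2] 317.5 185.1
vial_1 0.83 [289.9, 271.6, 303.7, 293.4] 296.3 282.9
vial_1 0.63 [305.3, 238.3, 316.1, 262.6] 312.3 252.2
spill 0.61 [241.7, 235.8, 339.9, 312.6] 292.5 275.4
spill 0.26 [332.9, 162.9, 338.9, 171.6] 336.0 167.9
cup 0.86 [263.5, 247.8, 280.9, 272.8] 273.1 258.3
```

View pics/scene0.png

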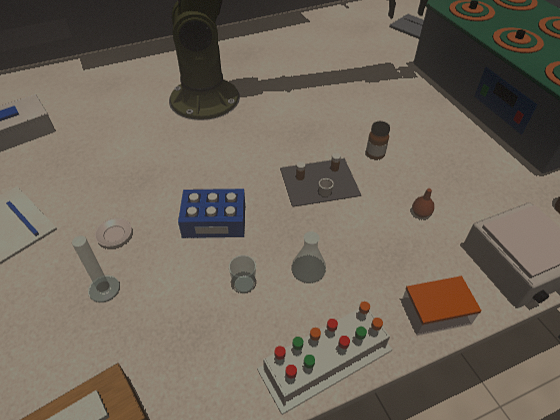

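View pics/side0.png

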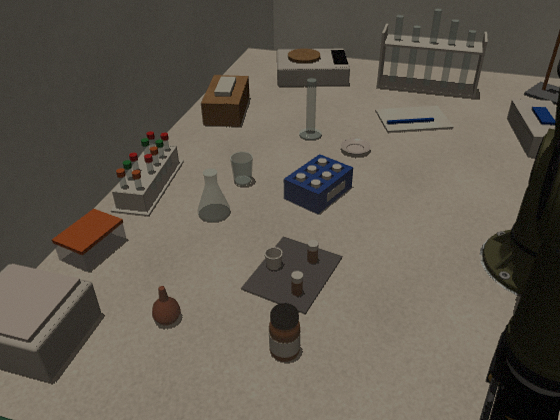

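```bash
cat > h.py <<'E'
import numpy as np,cv2
from cell import env
def plane(c,u,v,z):
    E=c["extrinsics"];d=E[:3,:3]@np.array([(u-c["cx"])/c["fx"],(v-c["cy"])/c["fy"],1]);p=E[:3,3]
    return (p+d*(z-p[2])/d[2])[:2]
def proj(c,P):
    E=c["extrinsics"];q=E[:3,:3].T@(np.asarray(P)-E[:3,3]);return np.array([c["cx"]+c["fx"]*q[0]/q[2],c["cy"]+c["fy"]*q[1]/q[2]])
E
python3 - <<'E'
from h import *
for n,pts in (("scene",{"caps":[(194,198),(213,197),(231,196),(193,211),(212,211),(230,211)],"v":[(300,165),(335,156.5)],"spill":[(320,182.6)]}),
 ("side",{"caps":[(300,177),(311,169),(322,161),(315,183),(327,174),(338,166)],"v":[(296.5,275),(313,245)],"spill":[(292.5,273)]})):
    c=env.get_calibration(n)
    for k,z in (("caps",.068),("v",.056),("spill",.006)):
        print(n,k,[plane(c,*p,z).round(3).tolist() for p in pts[k]])
    for q in ("flask","reagent","bulb","cylinder","dish","beaker","cup"):
        for r in env.regions_of(n,q)[:1]:
            l,t,rr,b=r["rect"];print(q,round(r["confidence"],2),plane(c,(l+rr)/2,b-5,0).round(3))
o=env.get_obs();print(env.get_calibration("wrist")["extrinsics"].round(3),o["tool_pos"])
E
```

```text
scene caps [[0.486, -0.173], [0.502, -0.129], [0.516, -0.087], [0.527, -0.188], [0.545, -0.146], [0.562, -0.106]]
scene v [[0.472, 0.123], [0.479, 0.225]]
scene spill [[0.509, 0.168]]
flask 0.97 [0.771 0.001]
reagent 0.82 [0.451 0.391]
bulb 0.69 [0.571 0.139]
cylinder 0.69 [ 0.507 -0.088]
dish 0.78 [ 0.486 -0.391]
beaker 0.75 [ 0.742 -0.145]
cup 0.44 [0.709 0.37 ]
side caps [[0.56, -0.097], [0.542, -0.14], [0.524, -0.185], [0.518, -0.081], [0.498, -0.128], [0.479, -0.173]]
side v [[0.48, 0.232], [0.47, 0.133]]
side spill [[0.503, 0.177]]
flask 0.56 [0.742 0.039]
reagent 0.85 [0.462 0.387]
bulb 0.89 [0.71  0.365]
cylinder 0.71 [ 0.61  -0.429]
dish 0.56 [ 0.469 -0.399]
beaker 0.15 [ 0.506 -0.285]
cup 0.86 [0.552 0.168]
[[ 0.226  0.932  0.282  0.068]
 [ 0.974 -0.216 -0.065  0.65 ]
 [ 0.     0.29  -0.957  0.385]
 [ 0.     0.     0.     1.   ]] [0.14682661 0.63322877 0.19208633]
```

Emit:
send_rows --pt "87 -35 -30.5 -3.5 0 0 0" --pt "87 -35 -30.5 -3.5 0 0 0" --pt "87 -35 -30.5 -3.5 0 0 0" --pt "87 -35 -30.5 -3.5 0 0 0" --pt "87 -35 -30.5 -3.5 0 0 0" --pt "87 -35 -30.5 -3.5 0 0 0" --pt "87 -35 -30.5 -3.5 0 0 0" --pt "87 -35 -30.5 -3.5 0 0 0" --pt "87 -35 -30.5 -3.5 0 0 0" --pt "87 -35 -30.5 -3.5 0 0 0" --pt "87 -35 -30.5 -3.5 0 0 0" --pt "87 -35 -30.5 -3.5 0 0 0.129"

```text
time_s: 2.4
tool_pos: [0.4742, 0.1802, 0.2346]
tool_rot: [179.9, 0.0, 159.4]
force: [0.2, 0.1, 0.1]
grip_width: 0.0873
```

```bash
python3 - <<'E'
from h import *
c=env.get_calibration("wrist");im=env.read_camera("wrist");cv2.imwrite("pics/w1.png",im[:,:,::-1])
for q in ("vial_1","cup"):
    for r in env.regions_of("wrist",q)[:3]: print(q,round(r["confidence"],2),np.round(r["rect"],1))
print(c["fx"],proj(c,[.475,.18,0]))
E
```

```text
vial_1 0.94 [301.1 151.6 326.3 181. ]
vial_1 0.56 [213.4 175.7 239.  206.4]
cup 0.94 [261.7 218.9 296.8 258.8]
353.6108018255587 [272.71574039 172.40066715]
```

View pics/w1.png

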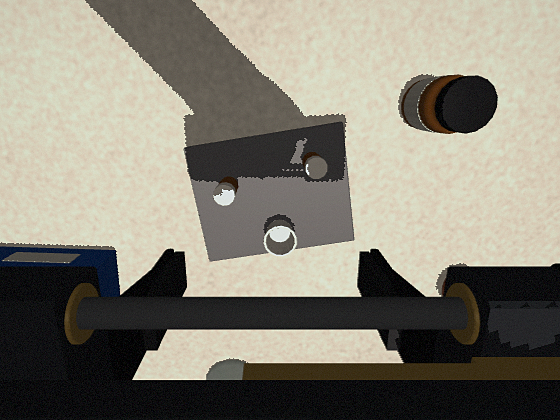

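```bash
python3 - <<'E'
from h import *
c=env.get_calibration("wrist");im=cv2.imread("pics/w1.png")
print(plane(c,226.2,193.5,.056),plane(c,314.3,168.8,.056),plane(c,279.5,238,.041))
print(proj(c,env.get_obs()["tool_pos"]),c["extrinsics"][:3,3])
cv2.imwrite("pics/w1c.png",cv2.resize(im[135:265,195:345],None,fx=5,fy=4.6,interpolation=cv2.INTER_CUBIC))
E
```

```text
[0.46981369 0.12630468] [0.47821741 0.22418374] [0.5443109  0.16045197]
[274.22921894 245.62238027] [0.39957472 0.2053839  0.42775193]
```

View pics/w1c.png

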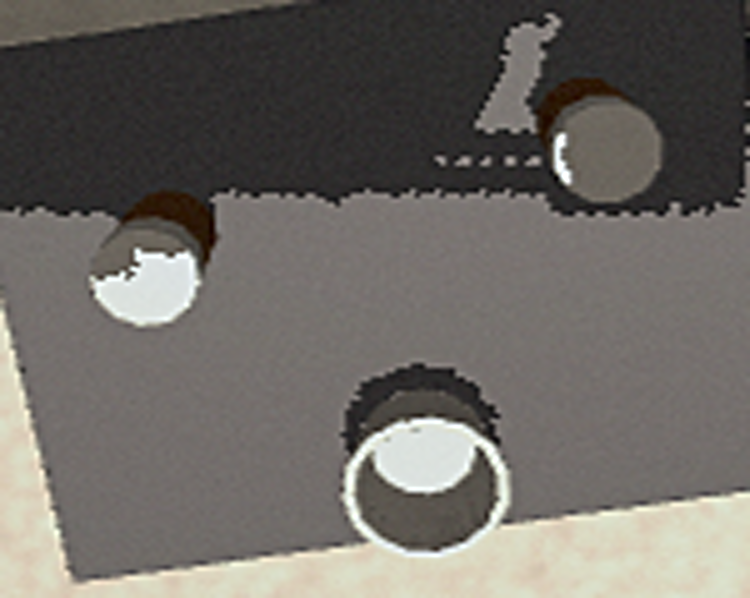

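```bash
python3 - <<'E'
from h import *
c=env.get_calibration("wrist")
print(plane(c,224.0,194.9,.056),plane(c,316.5,168.1,.056))
E
```

```text
[0.47040504 0.12346506] [0.47833859 0.22660569]
```

Emit:
send_rows --pt "87 -22.4 -39.7 0 0 0 0" --pt "87 -22.4 -39.7 0 0 0 0" --pt "87 -22.4 -39.7 0 0 0 0" --pt "87 -22.4 -39.7 0 0 0 0" --pt "87 -22.4 -39.7 0 0 0 0" --pt "87 -22.4 -39.7 0 0 0 0" --pt "87 -22.4 -39.7 0 0 0 0" --pt "87 0 0 0 0 0 0"

```text
time_s: 3.35
tool_pos: [0.5227, -0.1398, 0.2344]
tool_rot: [-179.8, 0.1, 159.1]
force: [-0.1, 0.0, -0.4]
grip_width: 0.0871
```

```bash
python3 - <<'E'
from h import *
c=env.get_calibration("wrist");im=env.read_camera("wrist");cv2.imwrite("pics/w2.png",im[:,:,::-1])
r=env.regions_of("wrist","box")[0];print(r["confidence"],r["rect"])
l,t,rr,b=[int(v) for v in r["rect"]]
hsv=cv2.cvtColor(im,cv2.COLOR_RGB2HSV)
m=((hsv[...,1]<70)&(hsv[...,2]>60)).astype(np.uint8)
ys,xs=np.nonzero(r["region"]);hull=cv2.convexHull(np.stack([xs,ys],1).astype(np.int32))
hm=np.zeros_like(m);cv2.fillConvexPoly(hm,hull,1);m&=cv2.erode(hm,np.ones((7,7)))
n,_,st,ce=cv2.connectedComponentsWithStats(m)
for i in range(1,n):
    if st[i,4]>60:print(st[i],ce[i].round(1),plane(c,*ce[i],.068).round(4))
print(env.get_obs()["tool_pos"],env.get_obs()["force"])
cv2.imwrite("pics/w2c.png",cv2.resize(im[t-10:b+10,l-10:rr+10,::-1],None,fx=3,fy=3,interpolation=cv2.INTER_CUBIC));print(l-10,t-10)
E
```

```text
0.89 [197.1, 123.2, 347.5, 229.4]
[216 144  25  25 456] [227.8 156. ] [ 0.4792 -0.173 ]
[261 145  24  25 443] [272.7 157.3] [ 0.4967 -0.1308]
[306 147  24  24 445] [317.4 158.5] [ 0.5141 -0.0888]
[217 187  23  25 429] [228.1 199.2] [ 0.5212 -0.1904]
[260 189  24  24 425] [271.5 200.6] [ 0.5389 -0.1483]
[304 190  23  24 423] [314.8 201.7] [ 0.5563 -0.1061]
[ 0.52314403 -0.1329222   0.23382937] [0.66918605 0.43405627 0.590393  ]
187 113
```

View pics/w2c.png

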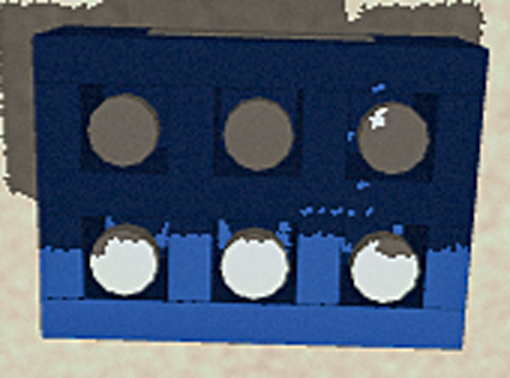

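```bash
cat >> h.py <<'E'
def caps():
    c=env.get_calibration("wrist");im=env.read_camera("wrist")
    r=env.regions_of("wrist","box")[0]
    hsv=cv2.cvtColor(im,cv2.COLOR_RGB2HSV)
    m=((hsv[...,1]<70)&(hsv[...,2]>60)).astype(np.uint8)
    ys,xs=np.nonzero(r["region"]);hull=cv2.convexHull(np.stack([xs,ys],1).astype(np.int32))
    hm=np.zeros_like(m);cv2.fillConvexPoly(hm,hull,1);m&=cv2.erode(hm,np.ones((7,7)))
    n,_,st,ce=cv2.connectedComponentsWithStats(m)
    return im,c,np.array([plane(c,*ce[i],.068) for i in range(1,n) if st[i,4]>200])
E
python3 - <<'E'
from h import *
im,c,p=caps();print(p.round(4).tolist(),p.mean(0).round(4))
for i in range(3):
    o=env.get_obs();print(o["tool_pos"].round(4),o["tool_rot"].round(2))
E
```

```text
[[0.4792, -0.1729], [0.4967, -0.1308], [0.5142, -0.0889], [0.5213, -0.1905], [0.5389, -0.1483], [0.5565, -0.1061]] [ 0.5178 -0.1396]
[ 0.5234 -0.1308  0.2338] [ 1.7994e+02 -5.0000e-02  1.5976e+02]
[ 0.5234 -0.1308  0.2338] [ 1.7994e+02 -5.0000e-02  1.5976e+02]
[ 0.5234 -0.1308  0.2338] [ 1.7994e+02 -5.0000e-02  1.5976e+02]
```

Emit:
send_rows --pt "0 0 0 0 0 0 0.037" --pt "0 0 0 30 0 0 0" --pt "0 0 0 30 0 0 0" --pt "0 0 0 20 0 0 0" --pt "0 0 0 0 0 0 0" --pt "0 0 0 0 0 0 0" --pt "0 0 0 0 0 0 0" --grip_force 30

```text
time_s: 4.25
tool_pos: [0.5243, -0.1326, 0.1555]
tool_rot: [179.9, 0.1, 157.5]
force: [-1.0, -0.1, 0.6]
grip_width: 0.0387
```

```bash
cat >> h.py <<'E'
def tool(target):
    o=env.get_obs();from scipy.spatial.transform import Rotation as R
    M=R.from_euler("xyz",o["tool_rot"],degrees=True).as_matrix()
    print("pos",o["tool_pos"].round(4),"rot",o["tool_rot"].round(2),"F",o["force"].round(2),"t",o["time_s"],"w",round(o["grip_width"],4))
    print("shift mm",(1000*M.T@(np.asarray(target)-o["tool_pos"])).round(1))
E
python3 - <<'E'
from h import *
tool([.5142,-.0889,.080])
env.read_camera("wrist");env.read_camera("wrist");tool([.5142,-.0889,.080])
E
```

```text
pos [ 0.5243 -0.1326  0.1555] rot [1.7994e+02 1.2000e-01 1.5753e+02] F [-0.97 -0.12  0.56] t 4.25 w 0.0387
shift mm [26.2 36.5 75.5]
pos [ 0.5242 -0.1331  0.1555] rot [1.7993e+02 1.3000e-01 1.5748e+02] F [ 1.11  0.31 -0.07] t 4.35 w 0.0313
shift mm [26.4 36.9 75.4]
```

Emit:
send_rows --pt "0 13.2 18.4 0 0 0 0" --pt "0 13.2 18.4 20 0 0 0" --pt "0 0 0 30 0 0 0" --pt "0 0 0 17 0 0 0" --pt "0 0 0 0 0 0 0" --pt "0 0 0 8 0 0 0" --pt "0 0 0 6 0 0 0" --pt "0 0 0 4 0 0 0" --pt "0 0 0 2 0 0 0" --pt "0 0 0 2 0 0 0" --pt "0 0 0 1.5 0 0 0" --pt "0 0 0 0 0 0 0"

```text
time_s: 5.55
tool_pos: [0.5129, -0.0892, 0.0635]
tool_rot: [180.0, -0.0, 157.4]
force: [-0.6, 0.3, -0.4]
grip_width: 0.0005
```

```bash
python3 - <<'E'
from h import *
tool([.5142,-.0889,.080])
env.read_camera("scene");tool([.5142,-.0889,.080])
env.read_camera("scene");tool([.5142,-.0889,.080])
E
```

```text
pos [ 0.5129 -0.0892  0.0635] rot [180.    -0.   157.44] F [-0.61  0.35 -0.37] t 5.55 w 0.0005
shift mm [ -1.1   0.8 -16.5]
pos [ 0.513  -0.0892  0.0636] rot [179.99   0.   157.44] F [ 0.74  0.17 -0.36] t 5.6 w 0.0004
shift mm [ -1.    0.8 -16.4]
pos [ 0.513  -0.0892  0.0637] rot [1.7999e+02 1.0000e-02 1.5744e+02] F [-0.17  0.22 -0.09] t 5.65 w 0.0009
shift mm [ -1.    0.7 -16.3]
```

Emit:
send_rows --pt "0 0 0 -15 0 0 0" --pt "0 -0.5 -22.6 -5 0 0 0" --pt "0 -0.5 -22.6 0 0 0 0" --pt "0 0 0 0 0 0 0" --pt "0 0 0 8 0 0 0" --pt "0 0 0 4 0 0 0" --pt "0 0 0 2 0 0 0" --pt "0 0 0 1.5 0 0 0" --pt "0 0 0 1 0 0 0" --pt "0 0 0 1 0 0 0" --pt "0 0 0 0.8 0 0 0" --pt "0 0 0 0 0 0 0"

```text
time_s: 6.85
tool_pos: [0.4965, -0.1313, 0.0652]
tool_rot: [180.0, 0.0, 157.4]
force: [-0.5, 0.8, 0.5]
grip_width: 0.0003
```

```bash
python3 - <<'E'
from h import *
tool([.4967,-.1308,.0655])
im=env.read_camera("side");cv2.imwrite("pics/s1.png",cv2.resize(im[130:230,260:370,::-1],None,fx=6,fy=6,interpolation=cv2.INTER_CUBIC));tool([.4967,-.1308,.0655])
E
```

```text
pos [ 0.4965 -0.1313  0.0652] rot [180.     0.   157.44] F [-0.54  0.81  0.48] t 6.85 w 0.0003
shift mm [ 0.1  0.6 -0.3]
pos [ 0.4966 -0.1313  0.0653] rot [1.7999e+02 1.0000e-02 1.5743e+02] F [-0.15 -0.9  -0.41] t 6.9 w 0.0002
shift mm [ 0.1  0.6 -0.2]
```

View pics/s1.png

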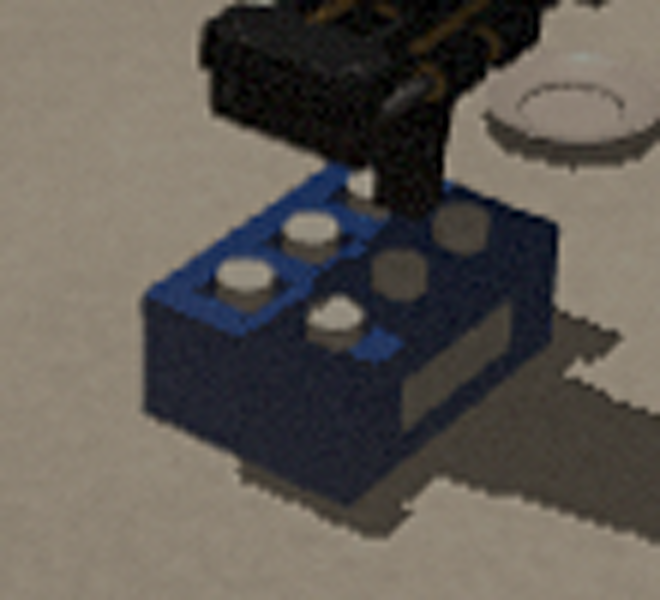

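```bash
python3 - <<'E'
from h import *
o=env.get_obs()
for n in("side","scene"):
    c=env.get_calibration(n)
    print(n,proj(c,o["tool_pos"]).round(1),proj(c,o["tool_pos"]+[0,0,.03]).round(1),[proj(c,[x,y,.068]).round(1).tolist() for x,y in [(.4792,-.1729),(.4967,-.1308),(.5142,-.0889),(.5565,-.1061)]])
print("crop 6x:",(proj(env.get_calibration("side"),o["tool_pos"])-[260,130])*6)
c=env.get_calibration("wrist");print(c["extrinsics"].round(4), proj(c,o["tool_pos"]))
im=env.read_camera("scene");cv2.imwrite("pics/sc1.png",cv2.resize(im[150:250,160:270,::-1],None,fx=6,fy=6,interpolation=cv2.INTER_CUBIC))
E
```

```text
side [327.9 174.4] [328.4 164.2] [[338.0, 166.0], [327.8, 173.6], [317.2, 181.4], [302.3, 175.2]]
scene [211.6 196.6] [210.3 188.1] [[193.3, 196.0], [211.8, 195.8], [230.1, 195.6], [229.3, 209.4]]
crop 6x: [407.13157195 266.14997605]
[[ 3.834e-01  8.839e-01  2.679e-01  4.220e-01]
 [ 9.236e-01 -3.671e-01 -1.108e-01 -1.021e-01]
 [ 3.000e-04  2.899e-01 -9.571e-01  2.585e-01]
 [ 0.000e+00  0.000e+00  0.000e+00  1.000e+00]] [274.24281644 245.57453874]
```

View pics/sc1.png

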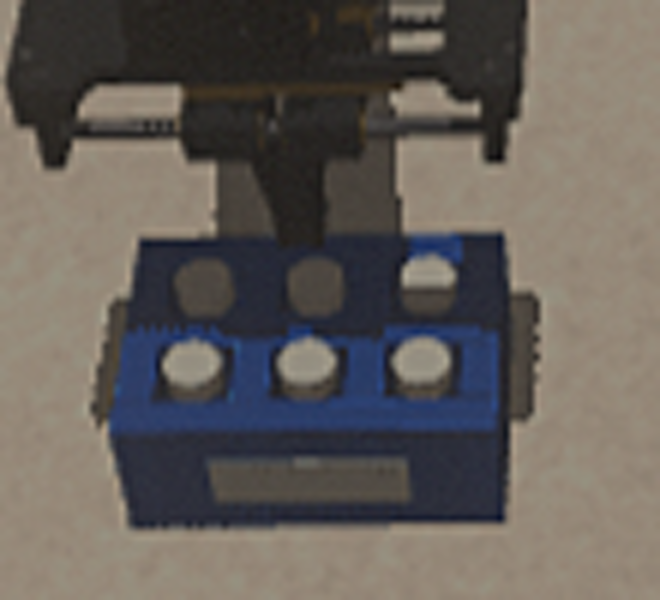

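Emit:
send_rows --pt "0 0 0 5 0 0 0" --pt "0 0 0 5 0 0 0" --pt "0 0 0 3 0 0 0" --pt "0 0 0 0 0 0 0"

```text
time_s: 7.35
tool_pos: [0.4959, -0.1313, 0.0515]
tool_rot: [-180.0, -0.1, 157.4]
force: [-0.3, -0.2, -0.2]
grip_width: 0.0004
```

Emit:
send_rows --pt "0 0 0 1 0 0 0" --pt "0 0 0 1 0 0 0" --pt "0 0 0 1 0 0 0"

```text
time_s: 7.65
tool_pos: [0.4966, -0.1313, 0.0493]
tool_rot: [180.0, 0.0, 157.4]
force: [0.3, -0.5, 0.5]
grip_width: 0.0006
```

Emit:
send_rows --pt "0 0 0 1 0 0 0" --pt "0 0 0 1 0 0 0"

```text
time_s: 7.85
tool_pos: [0.4966, -0.1313, 0.0472]
tool_rot: [180.0, 0.0, 157.4]
force: [0.4, 0.3, -0.3]
grip_width: 0.0005
```

Emit:
send_rows --pt "0 0 0 1 0 0 0" --pt "0 0 0 1 0 0 0"

```text
time_s: 8.05
tool_pos: [0.4966, -0.1313, 0.0452]
tool_rot: [180.0, 0.0, 157.4]
force: [0.5, 0.2, 0.2]
grip_width: 0.0004
```

```bash
python3 - <<'E'
from h import *
tool([.4967,-.1308,.0655])
im=env.read_camera("side");cv2.imwrite("pics/s2.png",cv2.resize(im[150:210,280:360,::-1],None,fx=8,fy=8,interpolation=cv2.INTER_CUBIC));tool([.4967,-.1308,.0655])
E
```

```text
pos [ 0.4966 -0.1313  0.0452] rot [1.7999e+02 1.0000e-02 1.5744e+02] F [0.48 0.24 0.17] t 8.05 w 0.0004
shift mm [  0.1   0.5 -20.3]
pos [ 0.4964 -0.1313  0.045 ] rot [ 1.8000e+02 -1.0000e-02  1.5744e+02] F [ 0.4   0.47 -1.26] t 8.1 w 0.0006
shift mm [ -0.1   0.6 -20.5]
```

View pics/s2.png

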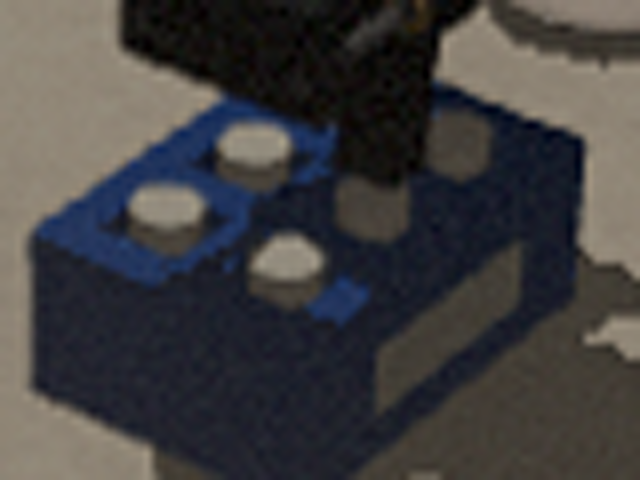

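Emit:
send_rows --pt "0 0 0 1 0 0 0" --pt "0 0 0 1 0 0 0"

```text
time_s: 8.3
tool_pos: [0.4966, -0.1313, 0.0432]
tool_rot: [180.0, 0.0, 157.4]
force: [0.1, -0.3, 0.3]
grip_width: 0.0002
```

Emit:
send_rows --pt "0 0 0 1 0 0 0" --pt "0 0 0 0.5 0 0 0"

```text
time_s: 8.5
tool_pos: [0.4965, -0.1313, 0.0416]
tool_rot: [180.0, -0.0, 157.4]
force: [-0.3, -0.3, -0.0]
grip_width: 0.0004
```

Emit:
send_rows --pt "0 0 0 1 0 0 0" --pt "0 0 0 0.5 0 0 0"

```text
time_s: 8.7
tool_pos: [0.4965, -0.1313, 0.0401]
tool_rot: [180.0, -0.0, 157.4]
force: [-0.8, 0.5, -0.1]
grip_width: 0.0006
```

Emit:
send_rows --pt "0 0 0 1 0 0 0" --pt "0 0 0 0.5 0 0 0"

```text
time_s: 8.9
tool_pos: [0.4965, -0.1313, 0.0387]
tool_rot: [180.0, -0.0, 157.4]
force: [-0.3, -0.0, 0.2]
grip_width: 0.0004
```

Emit:
send_rows --pt "0 0 0 1 0 0 0" --pt "0 0 0 0.5 0 0 0"

```text
time_s: 9.1
tool_pos: [0.4966, -0.1313, 0.0373]
tool_rot: [180.0, 0.0, 157.4]
force: [-0.7, 0.2, 1.5]
grip_width: 0.0006
```

```bash
python3 - <<'E'
from h import *
o=env.get_obs();print(o["effort"].round(2),o["force"].round(2),o["wrist_torque"].round(3))
im=env.read_camera("side");im2=env.read_camera("scene")
a=cv2.resize(im[150:210,280:345,::-1],None,fx=6,fy=8,interpolation=cv2.INTER_CUBIC)
b=cv2.resize(im2[170:230,175:240,::-1],None,fx=6,fy=8,interpolation=cv2.INTER_CUBIC)
cv2.imwrite("pics/s3.png",np.hstack([a,b]))
E
```

```text
[-1.000e-02 -2.922e+01  3.760e+00 -2.621e+01  3.000e-02 -5.000e-02
 -0.000e+00] [-0.73  0.22  1.49] [-0.009  0.112  0.039]
```

View pics/s3.png

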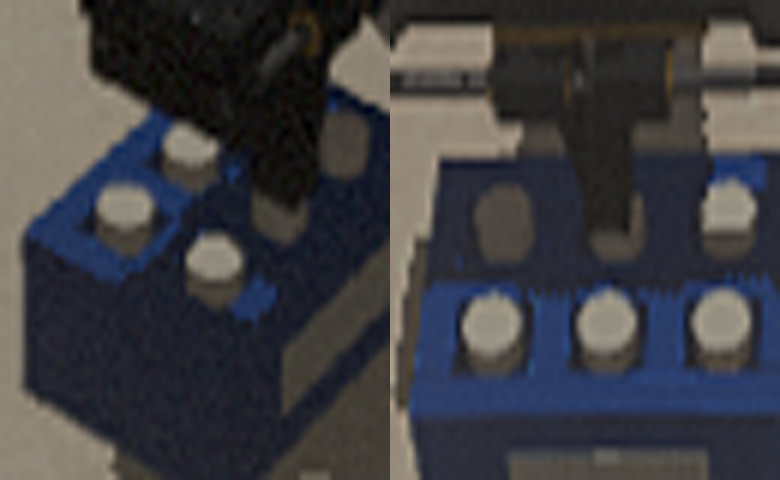

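Emit:
send_rows --pt "0 0 0 0.5 0 0 0" --pt "0 0 0 0.5 0 0 0"

```text
time_s: 9.4
tool_pos: [0.4966, -0.1313, 0.0365]
tool_rot: [180.0, 0.0, 157.4]
force: [-0.4, 0.4, 4.1]
grip_width: 0.0006
```

Emit:
send_rows --pt "0 0 0 0.5 0 0 0" --pt "0 0 0 0.5 0 0 0"

```text
time_s: 9.6
tool_pos: [0.4967, -0.1314, 0.0356]
tool_rot: [180.0, 0.0, 157.4]
force: [-1.4, 0.7, 5.7]
grip_width: 0.0003
```

Emit:
send_rows --pt "0 0 0 -12 0 0 0" --pt "0 0 -22.9 0 0 0 0" --pt "0 0 -22.9 0 0 0 0" --pt "0 0 0 0 0 0 0" --pt "0 0 0 6 0 0 0" --pt "0 0 0 3 0 0 0" --pt "0 0 0 1.3 0 0 0" --pt "0 0 0 1 0 0 0" --pt "0 0 0 1 0 0 0" --pt "0 0 0 0 0 0 0"

```text
time_s: 10.6
tool_pos: [0.4792, -0.1726, 0.0353]
tool_rot: [179.9, -0.0, 157.5]
force: [-1.6, 2.4, 7.0]
grip_width: 0.0009
```

Emit:
send_rows --pt "0 0 0 -12 0 0 0" --pt "0 -22.8 0 0 0 0 0" --pt "0 -22.8 0 0 0 0 0" --pt "0 0 0 0 0 0 0" --pt "0 0 0 6 0 0 0" --pt "0 0 0 3 0 0 0" --pt "0 0 0 1 0 0 0" --pt "0 0 0 1 0 0 0" --pt "0 0 0 1 0 0 0" --pt "0 0 0 0 0 0 0"

```text
time_s: 11.6
tool_pos: [0.5208, -0.1909, 0.0348]
tool_rot: [180.0, -0.0, 157.4]
force: [0.2, -1.0, 0.2]
grip_width: 0.0003
```

Emit:
send_rows --pt "0 0 0 -12 0 0 0" --pt "0 0 22.9 0 0 0 0" --pt "0 0 22.9 0 0 0 0" --pt "0 0 0 0 0 0 0" --pt "0 0 0 6 0 0 0" --pt "0 0 0 3 0 0 0" --pt "0 0 0 1 0 0 0" --pt "0 0 0 1 0 0 0" --pt "0 0 0 0.8 0 0 0" --pt "0 0 0 0 0 0 0"

```text
time_s: 12.6
tool_pos: [0.5383, -0.1495, 0.0351]
tool_rot: [-180.0, -0.0, 157.4]
force: [0.1, -1.1, -0.1]
grip_width: 0.0003
```

Emit:
send_rows --pt "0 0 0 -12 0 0 0" --pt "0 0 22.9 0 0 0 0" --pt "0 0 22.9 0 0 0 0" --pt "0 0 0 0 0 0 0" --pt "0 0 0 6 0 0 0" --pt "0 0 0 3 0 0 0" --pt "0 0 0 1 0 0 0" --pt "0 0 0 1 0 0 0" --pt "0 0 0 0.8 0 0 0" --pt "0 0 0 0 0 0 0"

```text
time_s: 13.6
tool_pos: [0.5556, -0.1076, 0.0357]
tool_rot: [-180.0, -0.0, 157.4]
force: [-2.8, -0.3, 4.7]
grip_width: 0.0006
```

Emit:
send_rows --pt "0 0 0 -35 0 0 0" --pt "0 0 0 -40 0 0 0" --pt "80 27.8 30.2 0 0 0 0" --pt "80 27.8 30.2 0 0 0 0" --pt "80 27.8 30.2 0 0 0 0" --pt "80 27.8 30.2 0 0 0 0" --pt "80 27.8 30.2 0 0 0 0" --pt "80 27.8 30.2 0 0 0 0" --pt "80 0 0 0 0 0 0" --pt "80 0 0 0 0 0 0" --grip_force 25

```text
time_s: 14.6
tool_pos: [0.4715, 0.1254, 0.1103]
tool_rot: [180.0, 0.0, 157.6]
force: [0.1, 0.0, 1.0]
grip_width: 0.0562
```

```bash
python3 - <<'E'
from h import *
c=env.get_calibration("wrist");im=env.read_camera("wrist")
tool([.4704,.1235,.04])
print("expect",proj(c,[.4704,.1235,.056]), "tipaxis", proj(c,env.get_obs()["tool_pos"]+[0,0,.03]))
for q in ("vial_1","cup"):
    for r in env.regions_of("wrist",q)[:3]: print(q,round(r["confidence"],2),np.round(r["rect"],1))
cv2.imwrite("pics/w3.png",im[:,:,::-1])
E
```

```text
pos [0.472  0.124  0.1103] rot [-1.7999e+02  3.0000e-02  1.5742e+02] F [ 0.15  0.45 -0.19] t 14.65 w 0.0607
shift mm [ 1.3 -1.1 70.3]
expect [270.80720654 216.76547343] tipaxis [272.62520368 270.02633207]
vial_1 0.68 [375.5 143.9 428.6 186.7]
vial_1 0.68 [254.6 183.8 290.4 227.8]
cup 0.62 [373.1 143.9 426.  188.9]
cup 0.55 [324.5 245.2 373.9 284.3]
```

View pics/w3.png

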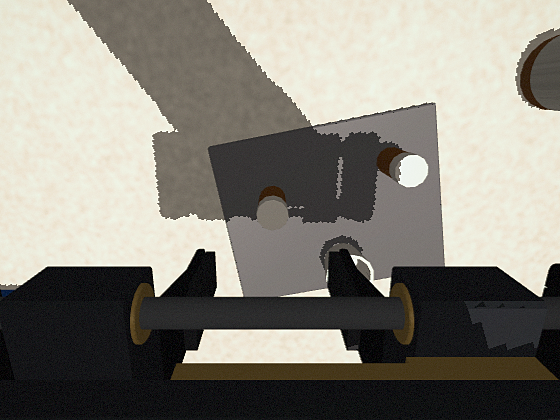

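```bash
python3 - <<'E'
from h import *
c=env.get_calibration("wrist");im=cv2.imread("pics/w3.png")
A=plane(c,272.5,212,.056);B=plane(c,411,170,.056);print(A,B)
for ctr in((272,212),(411,170)):
    x,y=ctr;g=cv2.cvtColor(im[y-35:y+35,x-35:x+35],cv2.COLOR_BGR2GRAY)
    print(cv2.HoughCircles(cv2.medianBlur(g,3),cv2.HOUGH_GRADIENT,1,30,param1=80,param2=10,minRadius=14,maxRadius=20)+np.array([x-35,y-35,0]))
tool([A[0],A[1],.014])
E
```

```text
[0.46827236 0.12385835] [0.47738507 0.22613524]
[[[272.5        212.5         17.20000076]]]
[[[407.5        169.5         18.29999924]]]
pos [0.4723 0.1232 0.1103] rot [-1.7999e+02  2.0000e-02  1.5728e+02] F [-1.12  0.15  0.22] t 14.75 w 0.0688
shift mm [ 4.  -0.9 96.3]
```

Emit:
send_rows --pt "55 3.6 -0.7 25 0 0 0" --pt "55 0 0 25 0 0 0" --pt "55 0 0 20 0 0 0" --pt "55 0 0 15 0 0 0" --pt "55 0 0 10 0 0 0" --pt "55 0 0 3 0 0 0" --pt "55 0 0 0 0 0 0" --pt "10 0 0 0 0 0 0" --pt "10 0 0 0 0 0 0" --pt "10 0 0 0 0 0 0" --pt "10 0 0 0 0 0 0" --pt "10 0 0 0 0 0 0"

```text
time_s: 15.95
tool_pos: [0.4682, 0.1257, 0.0126]
tool_rot: [180.0, 0.0, 157.4]
force: [0.5, -0.1, -0.7]
grip_width: 0.023
```

Emit:
send_rows --pt "10 0 0 0 0 0 0" --pt "10 0 0 0 0 0 0"

```text
time_s: 16.15
tool_pos: [0.4683, 0.1257, 0.0125]
tool_rot: [180.0, 0.0, 157.4]
force: [-0.2, -0.4, 0.4]
grip_width: 0.0221
```

Emit:
send_rows --pt "10 0 0 -10 0 0 0" --pt "10 0 0 -20 0 0 0" --pt "10 0 0 -35 0 0 0" --pt "10 0 0 -35 0 0 0" --pt "10 0 0 0 0 0 0"

```text
time_s: 16.65
tool_pos: [0.4717, 0.1266, 0.1177]
tool_rot: [179.6, 0.3, 157.4]
force: [0.3, -0.0, -0.0]
grip_width: 0.0221
```

```bash
python3 - <<'E'
from h import *
c=env.get_calibration("wrist");im=env.read_camera("wrist")
tool([.5213,-.1905,.112])
cv2.imwrite("pics/w4.png",cv2.resize(im[150:350,150:400,::-1],None,fx=3,fy=3))
P=env.get_obs()["tool_pos"]
for z in (.05,.044,-.006): print(z,proj(c,P+[0,0,z]))
E
```

```text
pos [0.4701 0.1262 0.1153] rot [179.73   0.2  157.43] F [-0.43  0.66 -0.54] t 16.7 w 0.022
shift mm [-168.8 -272.8    2.6]
0.05 [273.56760505 283.37065258]
0.044 [273.40685521 277.15224257]
-0.006 [272.39945965 238.18238313]
```

View pics/w4.png

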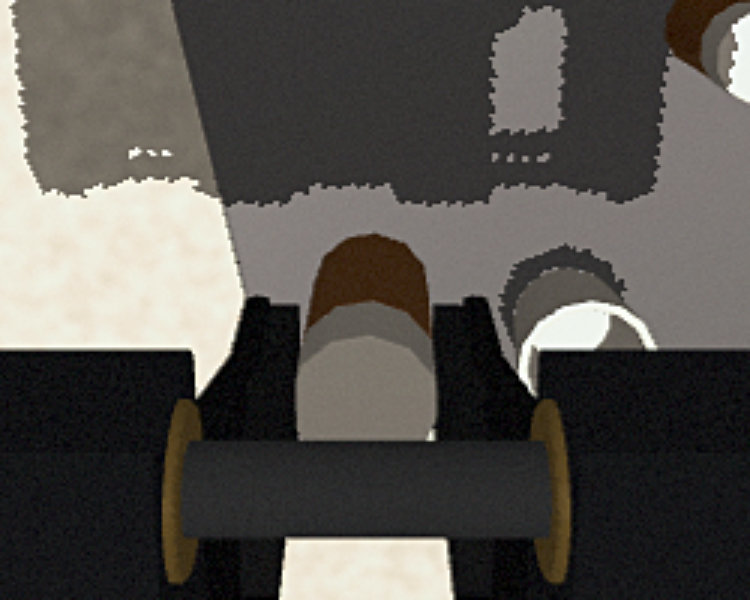

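```bash
python3 - <<'E'
from h import *
for k in range(3):
    c=env.get_calibration("wrist");o=env.get_obs();P=o["tool_pos"]
    E=c["extrinsics"];print(P.round(4),o["tool_rot"].round(2),[proj(c,P+[0,0,z]).round(1).tolist() for z in(.044,-.006)],(E[:3,:3].T@(P+[0,0,.044]-E[:3,3])).round(4))
    im=env.read_camera("wrist")
    g=cv2.cvtColor(im[240:297,230:315],cv2.COLOR_RGB2GRAY)
    h=cv2.HoughCircles(cv2.medianBlur(g,3),cv2.HOUGH_GRADIENT,1,30,param1=60,param2=8,minRadius=20,maxRadius=27)
    print(None if h is None else h[0,:2]+[230,240,0])
    print([(r["rect"],round(r["confidence"],2)) for r in env.regions_of("wrist","vial_1")[:2]])
E
```

```text
[0.4701 0.1262 0.1153] [179.73   0.2  157.43] [[275.3, 281.9], [274.1, 241.7]] [0.0017 0.0335 0.166 ]
[[272.5        274.5         24.10000038]]
[([373.8, 145.3, 424.4, 186.7], 0.78), ([247.2, 226.2, 295.3, 298.3], 0.67)]
[0.4677 0.1255 0.1123] [ 1.7999e+02 -2.0000e-02  1.5744e+02] [[275.0, 281.5], [274.2, 241.7]] [0.0016 0.0333 0.166 ]
[[271.5        275.5         25.20000076]]
[([247.9, 223.6, 297.0, 297.5], 0.75), ([376.5, 152.1, 428.4, 191.9], 0.68)]
[0.4671 0.1251 0.1113] [-1.7990e+02 -9.0000e-02  1.5744e+02] [[274.8, 281.5], [274.2, 241.8]] [0.0015 0.0333 0.166 ]
[[271.5        275.5         25.20000076]]
[([248.4, 225.7, 297.9, 296.9], 0.95), ([375.9, 150.1, 429.3, 193.1], 0.94)]
```

```bash
python3 - <<'E'
from h import *
c=env.get_calibration("wrist");P=env.get_obs()["tool_pos"];print(P)
b=plane(c,273.3,246.5,P[2]-.006);t=plane(c,272.3,285.6,P[2]+.044);print(b-P[:2],t-P[:2])
off=(b+t)/2-P[:2];print(off)
tool([.5213-off[0],-.1905-off[1],.112])
im,c,p=caps()
E
```

```text
[0.46718776 0.12511611 0.11122941]
[ 0.00265182 -0.00165639] [ 0.001548   -0.00186415]
[ 0.00209991 -0.00176027]
pos [0.4672 0.1251 0.1112] rot [-1.7989e+02 -8.0000e-02  1.5743e+02] F [ 0.17 -0.56  0.44] t 17.0 w 0.022
shift mm [-168.5 -269.9   -0.5]
```

Emit:
send_rows --pt "10 -24.1 -38.6 0 0 0 0" --pt "10 -24.1 -38.6 0 0 0 0" --pt "10 -24.1 -38.6 0 0 0 0" --pt "10 -24.1 -38.6 0 0 0 0" --pt "10 -24.1 -38.6 0 0 0 0" --pt "10 -24.1 -38.6 0 0 0 0" --pt "10 -24.1 -38.6 0 0 0 0" --pt "10 0 0 0 0 0 0" --pt "10 0 0 0 0 0 0" --pt "10 0 0 0 0 0 0"

```text
time_s: 18.1
tool_pos: [0.5201, -0.1873, 0.1118]
tool_rot: [180.0, -0.1, 157.5]
force: [-0.1, 0.2, -0.6]
grip_width: 0.0223
```

```bash
python3 - <<'E'
from h import *
im,c,p=caps();print(p.round(4).tolist());tool([.5192,-.1887,.112])
cv2.imwrite("pics/w5.png",im[:,:,::-1])
P=env.get_obs()["tool_pos"]
print(proj(c,[.5213,-.1905,.068]),[(np.round(r["rect"],1),round(r["confidence"],2)) for r in env.regions_of("wrist","vial_1")[:2]])
E
```

```text
[[0.4791, -0.1734], [0.4964, -0.1315], [0.5137, -0.0898], [0.5169, -0.1895], [0.5369, -0.149], [0.5553, -0.1071]]
pos [ 0.5203 -0.1868  0.1121] rot [ 1.7995e+02 -4.0000e-02  1.5759e+02] F [ 0.28 -0.25 -0.44] t 18.2 w 0.0218
shift mm [ 0.3 -2.2  0.1]
[270.22757394 224.98847034] [(array([245.1, 227.7, 296.7, 298.5]), 0.92)]
```

Emit:
send_rows --pt "10 0.3 -2 0 0 0 0" --pt "10 0 0 20 0 0 0" --pt "10 0 0 12 0 0 0" --pt "10 0 0 5 0 0 0" --pt "10 0 0 0 0 0 0" --pt "10 0 0 3 0 0 0" --pt "10 0 0 2 0 0 0" --pt "10 0 0 2 0 0 0" --pt "10 0 0 2 0 0 0" --pt "10 0 0 2 0 0 0" --pt "10 0 0 2 0 0 0"

```text
time_s: 19.35
tool_pos: [0.5195, -0.1905, 0.0624]
tool_rot: [180.0, 0.0, 157.4]
force: [0.4, -0.7, 0.6]
grip_width: 0.0219
```

Emit:
send_rows --pt "10 0 0 2 0 0 0" --pt "10 0 0 2 0 0 0" --pt "10 0 0 2 0 0 0" --pt "10 0 0 2 0 0 0" --pt "10 0 0 2 0 0 0" --pt "10 0 0 2 0 0 0"

```text
time_s: 19.95
tool_pos: [0.5193, -0.1904, 0.0502]
tool_rot: [180.0, 0.0, 157.4]
force: [0.5, -0.5, 1.9]
grip_width: 0.0225
```

Emit:
send_rows --pt "10 0 0 2 0 0 0" --pt "10 0 0 2 0 0 0" --pt "10 0 0 2 0 0 0" --pt "10 0 0 2 0 0 0" --pt "10 0 0 1 0 0 0"

```text
time_s: 20.45
tool_pos: [0.5191, -0.1904, 0.0411]
tool_rot: [180.0, -0.0, 157.4]
force: [1.3, 0.6, 1.9]
grip_width: 0.0219
```

Emit:
send_rows --pt "45 0 0 0 0 0 0" --pt "45 0 0 0 0 0 0" --pt "45 0 0 0 0 0 0" --pt "45 0 0 -8 0 0 0" --pt "45 0 0 -12 0 0 0" --pt "0 0 0 -8 0 0 0" --pt "0 -2 -1 0 0 0 0" --pt "0 0 0 0 0 0 0" --pt "0 0 0 0 0 0 0" --pt "0 0 0 0 0 0 0" --pt "0 0 0 0 0 0 0"

```text
time_s: 21.55
tool_pos: [0.5204, -0.1921, 0.069]
tool_rot: [-180.0, -0.0, 157.4]
force: [-0.4, 0.7, 0.1]
grip_width: 0.0058
```

```bash
python3 - <<'E'
from h import *
tool([.5213,-.1915,.055])
im=env.read_camera("side");im2=env.read_camera("scene")
a=cv2.resize(im[130:210,285:350,::-1],None,fx=6,fy=6,interpolation=cv2.INTER_CUBIC)
b=cv2.resize(im2[150:230,175:240,::-1],None,fx=6,fy=6,interpolation=cv2.INTER_CUBIC)
cv2.imwrite("pics/s6.png",np.hstack([a,b]))
for n in("side","scene"):
    for r in env.regions_of(n,"vial_1")[:3]:print(n,np.round(r["rect"],1),round(r["confidence"],2))
    print(proj(env.get_calibration(n),[.5216,-.191,.084]))
E
```

```text
pos [ 0.5204 -0.1921  0.069 ] rot [-1.7999e+02 -4.0000e-02  1.5744e+02] F [-0.43  0.72  0.06] t 21.55 w 0.0058
shift mm [-0.7  0.9 14. ]
side [289.5 272.5 301.4 297.4] 0.84
[323.66159515 154.78665214]
scene [185.4 203.9 197.2 215.6] 0.5
scene [ 95.9 217.8 129.1 247.8] 0.26
[190.24919651 205.49042498]
```

Emit:
send_rows --pt "0 0 0 6 0 0 0" --pt "0 0 0 5 0 0 0" --pt "0 0 0 2 0 0 0" --pt "0 0 0 2 0 0 0" --pt "0 0 0 2 0 0 0" --pt "0 0 0 2 0 0 0"

```text
time_s: 22.35
tool_pos: [0.5208, -0.1922, 0.0504]
tool_rot: [180.0, 0.0, 157.4]
force: [-1.0, 0.4, 1.9]
grip_width: 0.0007
```

Emit:
send_rows --pt "0 0 0 2 0 0 0" --pt "0 0 0 2 0 0 0" --pt "0 0 0 2 0 0 0" --pt "0 0 0 2 0 0 0" --pt "0 0 0 1 0 0 0" --pt "0 0 0 1 0 0 0"

```text
time_s: 22.95
tool_pos: [0.5206, -0.1922, 0.0402]
tool_rot: [180.0, 0.0, 157.4]
force: [-1.6, 0.2, 1.7]
grip_width: 0.0007
```

Sliding at ~2 N; press the last 2–3 mm until it bottoms.

Emit:
send_rows --pt "0 0 0 1 0 0 0" --pt "0 0 0 0.7 0 0 0"

```text
time_s: 23.15
tool_pos: [0.5206, -0.1921, 0.0386]
tool_rot: [180.0, 0.0, 157.4]
force: [-0.2, 0.2, 1.4]
grip_width: 0.0006
```

Emit:
send_rows --pt "0 0 0 0.7 0 0 0" --pt "0 0 0 0.5 0 0 0"

```text
time_s: 23.35
tool_pos: [0.5209, -0.1923, 0.0379]
tool_rot: [180.0, 0.0, 157.4]
force: [-0.7, 0.6, 7.9]
grip_width: 0.0004
```

Emit:
send_rows --pt "0 0 0 -35 0 0 0" --pt "0 0 0 -37 0 0 0" --pt "60 22.2 41.1 0 0 0 0" --pt "60 22.2 41.1 0 0 0 0" --pt "60 22.2 41.1 0 0 0 0" --pt "60 22.2 41.1 0 0 0 0" --pt "60 22.2 41.1 0 0 0 0" --pt "60 22.2 41.1 0 0 0 0" --pt "60 22.2 41.1 0 0 0 0" --pt "60 22.2 41.1 0 0 0 0" --pt "60 22.2 41.1 0 0 0 0"

```text
time_s: 24.45
tool_pos: [0.4776, 0.2281, 0.1095]
tool_rot: [180.0, 0.0, 157.4]
force: [1.1, 0.5, 1.0]
grip_width: 0.0582
```

Emit:
send_rows --pt "60 0 0 0 0 0 0" --pt "60 0 0 0 0 0 0" --pt "60 0 0 0 0 0 0"

```text
time_s: 24.75
tool_pos: [0.4784, 0.2246, 0.1093]
tool_rot: [-180.0, 0.0, 157.3]
force: [-0.7, -0.6, 0.5]
grip_width: 0.0602
```

```bash
python3 - <<'E'
from h import *
c=env.get_calibration("wrist");tool([.4783,.2266,.0125])
im=env.read_camera("wrist");cv2.imwrite("pics/w7.png",im[:,:,::-1])
p=proj(c,[.4783,.2266,.056]);print(p,[(np.round(r["rect"],1),round(r["confidence"],2)) for r in env.regions_of("wrist","vial_1")[:2]])
x,y=p.astype(int);g=cv2.cvtColor(im[y-35:y+35,x-35:x+35],cv2.COLOR_RGB2GRAY)
h=cv2.HoughCircles(cv2.medianBlur(g,3),cv2.HOUGH_GRADIENT,1,30,param1=80,param2=10,minRadius=14,maxRadius=20)
if h is not None:
    q=h[0,0,:2]+[x-35,y-35];print(q,h[0,0,2],plane(c,*q,.056))
E
```

```text
pos [0.4784 0.2246 0.1093] rot [-1.7996e+02  2.0000e-02  1.5734e+02] F [-0.71 -0.57  0.5 ] t 24.75 w 0.0602
shift mm [ 0.9  1.9 96.8]
[276.28034501 216.50271535] [(array([259.2, 182.2, 292.1, 232.2]), 0.57)]
[277.5 212.5] 16.1 [0.47580761 0.228591  ]
```

Emit:
send_rows --pt "55 0.9 1.5 25 0 0 0" --pt "50 0 0 25 0 0 0" --pt "50 0 0 20 0 0 0" --pt "50 0 0 15 0 0 0" --pt "50 0 0 9 0 0 0" --pt "50 0 0 3 0 0 0" --pt "50 0 0 0 0 0 0" --pt "10 0 0 0 0 0 0" --pt "10 0 0 0 0 0 0" --pt "10 0 0 0 0 0 0" --pt "10 0 0 0 0 0 0" --pt "10 0 0 0 0 0 0"

```text
time_s: 26.05
tool_pos: [0.478, 0.2281, 0.0127]
tool_rot: [180.0, 0.0, 157.4]
force: [0.0, 0.4, 0.6]
grip_width: 0.0223
```

Emit:
send_rows --pt "10 0 0 0 0 0 0" --pt "10 0 0 -10 0 0 0" --pt "10 0 0 -20 0 0 0" --pt "10 0 0 -35 0 0 0" --pt "10 0 0 -34 0 0 0" --pt "10 0 0 0 0 0 0" --pt "10 0 0 0 0 0 0" --pt "10 0 0 0 0 0 0"

```text
time_s: 26.85
tool_pos: [0.4769, 0.2274, 0.1107]
tool_rot: [-179.9, -0.1, 157.4]
force: [-0.4, -0.1, -0.7]
grip_width: 0.0219
```

```bash
python3 - <<'E'
from h import *
tool([.5385,-.149,.112])
for k in range(2):
    c=env.get_calibration("wrist");P=env.get_obs()["tool_pos"];im=env.read_camera("wrist")
    print(proj(c,P+[0,0,.044]).round(1),[(np.round(r["rect"],1),round(r["confidence"],2)) for r in env.regions_of("wrist","vial_1")[:1]])
E
```

```text
pos [0.4769 0.2274 0.1107] rot [-1.7992e+02 -6.0000e-02  1.5744e+02] F [-0.36 -0.12 -0.67] t 26.85 w 0.0219
shift mm [-201.3 -324.    -1.1]
[274.8 281.5] [(array([245.3, 224.1, 295.4, 299. ]), 0.86)]
[274.8 281.5] [(array([244.1, 222.2, 295.3, 299.2]), 0.84)]
```

Emit:
send_rows --pt "10 -22.2 -35.9 0 0 0 0" --pt "10 -22.2 -35.9 0 0 0 0" --pt "10 -22.2 -35.9 0 0 0 0" --pt "10 -22.2 -35.9 0 0 0 0" --pt "10 -22.2 -35.9 0 0 0 0" --pt "10 -22.2 -35.9 0 0 0 0" --pt "10 -22.2 -35.9 0 0 0 0" --pt "10 -22.2 -35.9 0 0 0 0" --pt "10 -22.2 -35.9 0 0 0 0" --pt "10 0 0 0 0 0 0" --pt "10 0 0 0 0 0 0" --pt "10 0 0 0 0 0 0"

```text
time_s: 28.25
tool_pos: [0.5381, -0.1458, 0.1108]
tool_rot: [180.0, -0.1, 157.5]
force: [0.4, 0.4, -1.0]
grip_width: 0.0219
```

```bash
python3 - <<'E'
from h import *
tool([.5377,-.1476,.071]);env.read_camera("side");tool([.5377,-.1476,.071])
E
```

```text
pos [ 0.5381 -0.1458  0.1108] rot [ 1.7998e+02 -8.0000e-02  1.5751e+02] F [ 0.42  0.35 -1.  ] t 28.25 w 0.0219
shift mm [-0.4 -1.8 39.8]
pos [ 0.5383 -0.1454  0.111 ] rot [ 1.7997e+02 -6.0000e-02  1.5757e+02] F [ 0.21 -0.56 -1.11] t 28.3 w 0.0221
shift mm [-0.4 -2.2 40. ]
```

Emit:
send_rows --pt "10 0 -0.8 0 0 0 0" --pt "10 0 0 20 0 0 0" --pt "10 0 0 12 0 0 0" --pt "10 0 0 4 0 0 0" --pt "10 0 0 0 0 0 0" --pt "10 0 0 3 0 0 0" --pt "10 0 0 2 0 0 0" --pt "10 0 0 2 0 0 0" --pt "10 0 0 2 0 0 0" --pt "10 0 0 2 0 0 0" --pt "10 0 0 2 0 0 0"

```text
time_s: 29.4
tool_pos: [0.5384, -0.1479, 0.0625]
tool_rot: [180.0, 0.0, 157.4]
force: [0.8, -0.4, 1.9]
grip_width: 0.0222
```

Emit:
send_rows --pt "10 0 0 2 0 0 0" --pt "10 0 0 2 0 0 0" --pt "10 0 0 2 0 0 0" --pt "10 0 0 2 0 0 0"

```text
time_s: 29.8
tool_pos: [0.5381, -0.1479, 0.0543]
tool_rot: [180.0, 0.0, 157.4]
force: [0.2, 0.2, 1.1]
grip_width: 0.0219
```

Emit:
send_rows --pt "10 0 0 2 0 0 0" --pt "10 0 0 2 0 0 0" --pt "10 0 0 2 0 0 0" --pt "10 0 0 2 0 0 0" --pt "10 0 0 2 0 0 0" --pt "10 0 0 2 0 0 0" --pt "10 0 0 1 0 0 0"

```text
time_s: 30.5
tool_pos: [0.538, -0.1479, 0.0412]
tool_rot: [180.0, -0.0, 157.4]
force: [1.8, 0.8, 1.4]
grip_width: 0.022
```

Emit:
send_rows --pt "45 0 0 0 0 0 0" --pt "45 0 0 0 0 0 0" --pt "45 0 0 0 0 0 0" --pt "45 0 0 -8 0 0 0" --pt "45 0 0 -12 0 0 0" --pt "0 0 0 -8 0 0 0" --pt "0 -1 -1 0 0 0 0" --pt "0 0 0 0 0 0 0" --pt "0 0 0 0 0 0 0" --pt "0 0 0 0 0 0 0" --pt "0 0 0 0 0 0 0"

```text
time_s: 31.6
tool_pos: [0.5383, -0.1492, 0.0691]
tool_rot: [-180.0, -0.0, 157.4]
force: [-1.1, 0.3, -0.3]
grip_width: 0.0053
```

Emit:
send_rows --pt "0 0 0 6 0 0 0" --pt "0 0 0 5 0 0 0" --pt "0 0 0 2 0 0 0" --pt "0 0 0 2 0 0 0" --pt "0 0 0 2 0 0 0" --pt "0 0 0 2 0 0 0"

```text
time_s: 32.2
tool_pos: [0.5387, -0.1493, 0.0505]
tool_rot: [180.0, 0.0, 157.4]
force: [-0.2, 0.8, 0.8]
grip_width: 0.0007
```

Emit:
send_rows --pt "0 0 0 2 0 0 0" --pt "0 0 0 2 0 0 0" --pt "0 0 0 2 0 0 0" --pt "0 0 0 2 0 0 0" --pt "0 0 0 1 0 0 0" --pt "0 0 0 1 0 0 0"

```text
time_s: 32.8
tool_pos: [0.5385, -0.1493, 0.0403]
tool_rot: [180.0, -0.0, 157.4]
force: [-0.7, -0.2, 3.0]
grip_width: 0.0002
```

Emit:
send_rows --pt "0 0 0 1 0 0 0" --pt "0 0 0 0.7 0 0 0" --pt "0 0 0 0.7 0 0 0" --pt "0 0 0 0.6 0 0 0"

```text
time_s: 33.2
tool_pos: [0.5389, -0.1494, 0.038]
tool_rot: [180.0, 0.0, 157.4]
force: [-1.4, -0.1, 7.1]
grip_width: 0.0011
```

Bottomed too. Lift clear, back off, and check.

Emit:
send_rows --pt "0 0 0 -20 0 0 0" --pt "0 0 0 -40 0 0 0" --pt "0 0 0 -45 0 0 0" --pt "0 0 0 -40 0 0 0" --pt "0 20 20 0 0 0 0" --pt "0 30 30 0 0 0 0" --pt "0 30 30 0 0 0 0" --pt "0 0 0 0 0 0 0" --pt "0 0 0 0 0 0 0"

```text
time_s: 34.1
tool_pos: [0.4954, -0.0437, 0.1825]
tool_rot: [180.0, 0.0, 157.6]
force: [-0.7, -0.8, -0.3]
grip_width: 0.0003
```

```bash
python3 - <<'E'
from h import *
im=env.read_camera("side");im2=env.read_camera("scene")
a=cv2.resize(im[140:220,280:345,::-1],None,fx=6,fy=6,interpolation=cv2.INTER_CUBIC)
b=cv2.resize(im2[170:250,175:240,::-1],None,fx=6,fy=6,interpolation=cv2.INTER_CUBIC)
cv2.imwrite("pics/s9.png",np.hstack([a,b]))
E
```

```text
(no output)
```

View pics/s9.png

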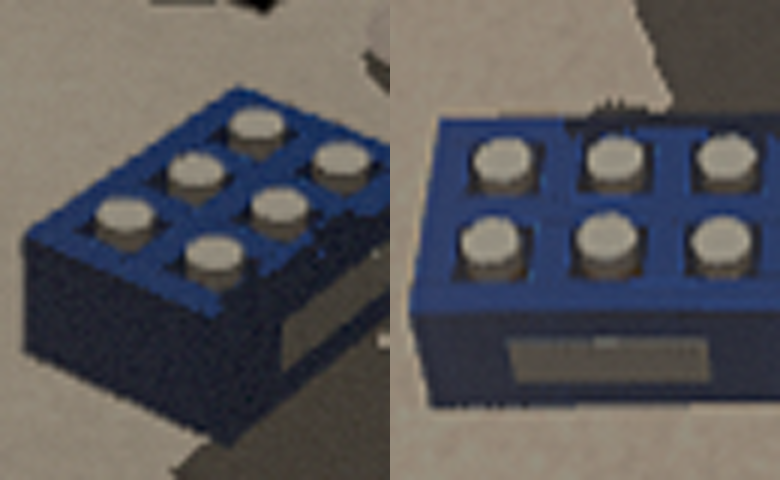

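All six caps are level in both views; the two cells pressed are the outer-row corner and centre.

```bash
python3 -c "
from cell import env
print(env.sign_off())"
```

```text
the job is handed in; nothing more can be done
None
```

Both amber vials are in the two empty cells and pressed fully down. The job was handed in at about 34 s of the 67 s limit; sign-off reports no verdict.

**Finding the empty cells:** I felt five caps with the closed fingertips. The cells at (x +23, y −46) and (x +23, y 0) gave about 0 N after roughly 3 mm of travel, so they hold the dust caps. Three others pushed back at about 2.5 N per mm, with a peak of about 7 N at about 2.7 mm. I took the sixth (x −23, y +46) as stored by elimination.

**Placing the vials:** Each vial slid down against 1–3 N. I released it above the neighbouring caps and pressed it from above. Both bottomed with a clear rise to 7–8 N at the height of a level cap.

**Last checks:** The side and scene pictures show all six caps level and upright, and the arm is clear of everything. I did not measure the bystanders at the end, but no contact with any of them was felt.

**What disagreed:**
- **Fingertip height:** The fingertips turned out to be about 30 mm higher than the reported TCP. The first two probes therefore ended in the air, and I based all later heights on the touch contact instead.
- **Vial position:** The wrist camera and the first vial estimate differed by about 2 mm. I corrected for this before each insertion.

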